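Fit the keyed feed wheel onto the drive shaft

TASK

Fit the loose keyed feed wheel (the one with the square boss) onto the upright shaft of the feeder drive: lower it over the shaft, turn it gently until its keyway drops over the key, and leave it fully home against the shaft's collar. Feel for the key with light pressure, never force the wheel down or hammer it against the shaft, and leave the other things on the table alone.

Things in the scene. Friction and masses are not known exactly. Their poses are not given: they have to be found in the camera images.
- wheel: loose feed wheel, about 0.3 kg, lying flat, boss up. Origin: centre of its underside, z up along the bore. Black tyre 68 mm in diameter, z = 0 to 24 mm; above it a square steel boss, z = 24 to 52 mm. Through bore 22 mm in diameter with one keyway (11 mm wide, reaching 17 mm from the axis) over the whole height on the wheel's own -x side, also seen from above
- wheel_grip (a point): centre of the wheel's square boss, 40 mm above the wheel's underside, axes as the wheel's. The boss is 40 x 40 mm, its faces square to the wheel's x and y: grip either pair of faces
- drive: feeder drive, fixed to the table: grey gear housing 100 x 90 mm, 46 mm high, a round motor along its own +x side to 107 mm from the shaft axis. Origin: on the shaft axis at table height, z up. An upright 20 mm shaft rises from it. The shaft is stiff in its gearbox (it takes about 0.3 N m to turn it), so a wheel rubbing lightly on it does not turn it
- shaft_seat (a point): point on the shaft axis on top of the shaft's round collar (40 mm in diameter), 50 mm above the table: where the centre of the wheel's underside must come to rest
- shaft_end (a point): centre of the shaft's upper end, 50 mm above the collar. The topmost 8 mm are a cone narrowing from 20 to 12 mm, which guides the bore
- key_top (a point): point on the shaft axis at the height of the key's top, 24 mm above the collar; its axes are the drive's, not the key's. The key (8.6 mm wide, to 15.5 mm from the axis) stands on the shaft from the collar to here. Its direction is not measured: seen from above, within 1 rad either side of the drive's own -x. Off the key the wheel stops with its underside here; within about 0.08 rad of it, it goes down
- tape_measure: yellow tape measure, bystander; origin at the centre of its underside
- nail_box: small flat box, bystander; origin at the centre of its underside
- feed_wheel: plain black spare wheel, 45 mm in diameter, without square boss, bystander; origin at the centre of its underside
- test_block_0: wooden block 30 x 70 x 22 mm, bystander; origin at the centre of its underside
- push_stick: plywood push stick 232 mm long, bystander; origin at the centre of its underside
Mind the look-alikes: they are no part of the job. Of the things that look like the wheel, the largest one is meant.

How it is judged (in metres and radians):
On the way:
1. the wheel is on the shaft: upright, its bore over the shaft, its underside below the shaft's end (horizontal distance between wheel and shaft_seat below 0.004 m and z of wheel in the frame of shaft_seat below 0.04 m and angle between wheel's own z axis and vertical below 0.15 rad), for 0.2 s.
At the end, for the whole second after the job is handed in: the wheel sits upright (within 0.06 rad) and at rest, its underside within 3 mm of the collar's top and its centre within 3 mm of the shaft axis, which is possible only with the keyway over the key (horizontal distance between wheel and shaft_seat below 0.003 m and z of wheel in the frame of shaft_seat between -0.003 and 0.003 m and angle between wheel's own z axis and vertical below 0.06 rad and linear speed of wheel below 0.02 m/s); the robot touches nothing.
It fails at once if the wheel is pressed against the drive or its shaft with more than 40 N (contact force between wheel and drive above 40 N).
It fails at once if a bystander is moved by more than 20 mm (distance of any of tape_measure, nail_box, feed_wheel, test_block_0, push_stick from where it was at the start of the episode above 0.02 m).
It also fails if it takes over 67 s, if anything falls off the work surface, if the arm or the gripper's body presses on something with over 40 N, if the wrist force passes 120 N, or if a joint passes its speed limit or range.

ROBOT

A 6-joint arm with a two-finger parallel gripper is mounted at the origin on a cart in front of the work surface, level with it; the furniture and walls round the work are solid. World frame = base frame: x ahead of the robot, y to its left, z up, the work surface at z = 0. Lengths are in mm, angles in rad, forces in N, time in s.
With the tool pointing down it reaches from about 400 to 925 mm from the base axis. Payload 12.5 kg.
Tool frame: the origin (TCP) lies midway between the tips of the shut fingers; the grasp point (between the pads) lies 19 mm behind it; z points along the fingers, y is the line along which they close (so a half turn about z gives the same grasp; the last joint's range is limited). The gripper opens to 95 mm and grips with 3 to 60 N. Pads are 20 mm wide; open, the fingers measure 119 mm over their backs; the gripper's body (75 mm by 180 mm) begins 59 mm behind the grasp point.
Start: joints at [-1.225, 0.491, 1.559, -0, 1.092, -0.106], TCP at [272.89, -562.297, 214.661] pointing down, gripper open.
Joint ranges: [-3.1, 3.1], [-0.84, 2.19], [0.05, 2.79], [-1.13, 4.28], [0.06, 2.93], [-2.69, 2.69]. Speed limits (rad/s): [2.22, 2.22, 2.79, 3.14, 3.14, 3.14].

INTERFACE

Orientations are given as [roll, pitch, yaw] about the fixed x, y, z axes, in that order (R = Rz(yaw) Ry(pitch) Rx(roll)).
In Python, from cell import state, read_camera, job_done gives the robot as it stands.
- The arm moves only by the tool carry_out, never from a script. Its argument "moves" is a list of rows, each an object with "slide": the shift along the tool's x, y, z as a fraction of full scale, a list of three; "spin": the turn about the tool's z as a fraction of full scale. A call has 1 to 12 rows; each row shifts and turns the commanded pose from where the row before left it, along the tool's axes as they then stand; what a row does not reach is not made up. Full scale, the value 1, is 0.4 m for a shift and 30 degrees for a turn. A row lasts 1/12 s, in which the tool goes at most 41.7 mm and 7.16 degrees, less where a joint would pass 70% of its speed; a pose out of reach is approached as far as the arm can. A call with a number of a shift or a turn outside -1 to 1 is refused whole. A call with a gripper value outside its range is refused whole. "hand" is the closure, from 0 (fully open) to 1 (shut), set as the call begins (left out, the last holds). The fingers move at their own pace and stop on an object; the grip force is fixed at half the most. Time passes only in rows, so rows that do not move let the fingers close. It gives the time, the measured TCP pose, the force, the opening and the grip force at its end, in the units of the state.
- state(): the state, without advancing time (a new reading comes with each control period).
- read_camera(name): name is "side" or "top"; returns a dict with "color" (420x560x3 uint8, red, green, blue), "K" (3x3 intrinsics, pixels), "k1" (the pictures are not rectified: a ray, as slopes to the right and down, at radius r is drawn at 1 + k1 r^2 times it, then the intrinsics apply), "R" (3x3) and "t" (3): a world point X has camera coordinates R X + t. Camera axes: x right, y down, z forward; pixel columns grow to the right and rows downward; lengths in mm; the calibration is good to about 2 mm. A picture is of the moment at which its call begins. There is no depth.
- job_done(): hands the job in; it is judged then, once.
The state is a dict: "t": time; "joints": joint angles; "qvel": joint speeds; "tau": joint torques, N m; "eef_pos": TCP position; "tcp_rot": TCP orientation; "ft_force": force on the tool from outside, world axes, zero at the start; "moment": the same for the moment, N m; "opening": opening from 0.0 (shut) to 1.0 (fully open); "grip_force": force on a finger pad.
Only numpy, scipy, OpenCV 4.12 (cv2) and the standard library are available. Lean on these libraries where they do the work, as an engineer would, in place of code of your own. Each camera call takes 0.05 s, during which the arm holds its last target. There are 200 camera calls.

## Working session

There is one attempt and no reset: what is moved stays moved. The work goes in short steps, Python scripts to look and compute and a tool call to move; the robot and the scene stay as the last step left them, time stands still between calls to the robot, and variables do not carry over. Pictures are saved under pics/ and viewed, at most 10 in all, crops included, and the job is handed in when it is done.

Besides the shell and the picture viewer there is one more tool, called after "Request:" as name(argument=value, ...) on one line, values as JSON. carry_out: Moves the arm, as the interface text tells. Shift numbers are shares of 0.4 m and turn numbers shares of 30 degrees, none past 1 either way. Its arguments: {"type":"object","properties":{"moves":{"type":"array"},"hand":{"type":"number"}},"required":["moves"]}

```bash
ls; mkdir -p pics; cat > h.py <<'E'
import numpy as np, cv2
from cell import state, read_camera, job_done
def ray(c,px):
    K=c["K"];k1=c["k1"]
    d=np.array([(px[0]-K[0][2])/K[0][0],(px[1]-K[1][2])/K[1][1]]);u=d.copy()
    for _ in range(20): u=d/(1+k1*(u@u))
    R=np.array(c["R"]);t=np.array(c["t"])
    return -R.T@t, R.T@np.array([u[0],u[1],1])
def at_z(c,px,z):
    o,d=ray(c,px); return o+d*(z-o[2])/d[2]
def proj(c,X):
    p=np.array(c["R"])@np.array(X,float)+np.array(c["t"]);u=p[:2]/p[2];u=u*(1+c["k1"]*(u@u))
    K=c["K"];return np.array([K[0][0]*u[0]+K[0][2],K[1][1]*u[1]+K[1][2]])
def save(n,c,box=None,s=1):
    im=np.array(c["color"])[:,:,::-1]
    if box: im=im[box[1]:box[3],box[0]:box[2]]
    cv2.imwrite("pics/"+n+".png",cv2.resize(im,None,fx=s,fy=s,interpolation=cv2.INTER_CUBIC))
E
python3 - <<'E'
from h import *
import pickle
for n in("top","side"):
    c=read_camera(n);save(n+"0",c);pickle.dump(c,open(n+"0.pkl","wb"))
    print(n,-np.array(c["R"]).T@np.array(c["t"]),np.array(c["R"])[2],c["K"][0][0],c["k1"])
s=state();print(s)
E
```

```text
pics
top [ 374.3105312  -110.77566917 1257.32320565] [ 0.13111159  0.00815941 -0.99133404] 470.65212386877994 0.05162927374872424
side [  334.14774979 -1032.84227692   691.18413042] [ 0.15024244  0.834513   -0.53010872] 404.1546352149951 0.009368027123467185
{'t': 0.1, 'joints': array([-1.22460419e+00,  4.91498584e-01,  1.55934530e+00, -3.93015074e-05,
        1.09171672e+00, -1.05593322e-01]), 'qvel': array([ 0.00068161, -0.00365213, -0.00145135, -0.00101582,  0.00023045,
        0.00149249]), 'tau': array([ 2.24309355e-03, -6.13622618e+01, -2.58607078e+01,  6.93318550e-02,
        4.70008969e-02, -8.04117690e-05]), 'eef_pos': array([ 272.80561834, -562.09748545,  214.13550202]), 'tcp_rot': array([-3.14062642e+00, -6.73539602e-05,  4.51803564e-01]), 'ft_force': array([ 0.16109765,  0.30433394, -1.14993962]), 'moment': array([-0.01882192, -0.00677023, -0.03483214]), 'grip_force': 0.0, 'opening': 1.0045266386036036}
```

View pics/top0.png

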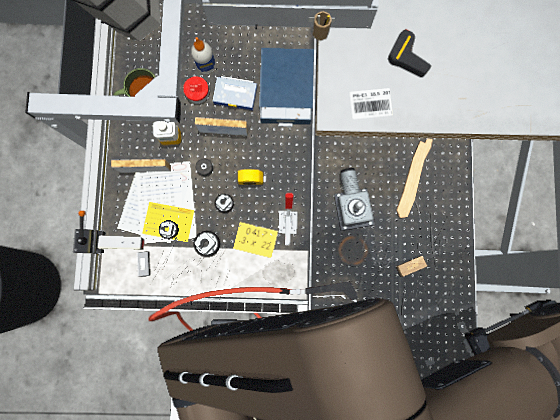

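View pics/side0.png

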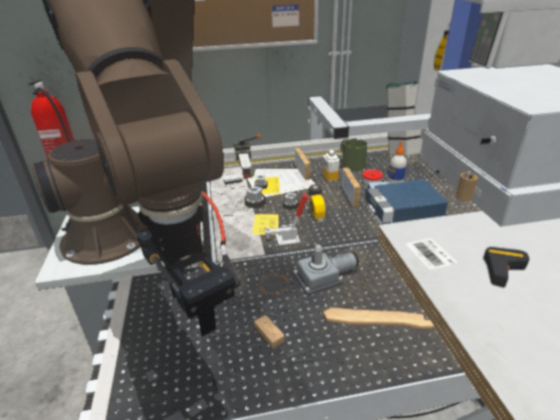

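Top view: wheel candidates are at (169,229), (206,244), (224,203), and the plain spare at (204,167). The drive is at (355,208) with its motor pointing up in the image. I'll enlarge the wheels and the drive.

```bash
python3 - <<'E'
from h import *
import pickle
c=pickle.load(open("top0.pkl","rb"))
im=np.array(c["color"])[:,:,::-1]
a=cv2.resize(im[150:270,140:250],None,fx=5,fy=5,interpolation=cv2.INTER_CUBIC)
b=cv2.resize(im[160:235,330:380],None,fx=5,fy=5,interpolation=cv2.INTER_CUBIC)
o=np.zeros((600,800,3),np.uint8);o[:,:550]=a;o[:375,550:]=b;cv2.imwrite("pics/crop1.png",o)
for p in [(169,229),(206,244),(224,203),(204,167)]: print(p,at_z(c,p,24))
print(at_z(c,(355,208),100),at_z(c,(348,170),40))
E
```

```text
(169, 229) [479.63059113 183.34022615  24.        ]
(206, 244) [443.0398478   84.50388531  24.        ]
(224, 203) [552.74978871  42.33571994  24.        ]
(204, 167) [648.38206935  99.98453413  24.        ]
[ 538.5984762  -292.24813033  100.        ] [ 647.60077466 -282.40983739   40.        ]
```

View pics/crop1.png

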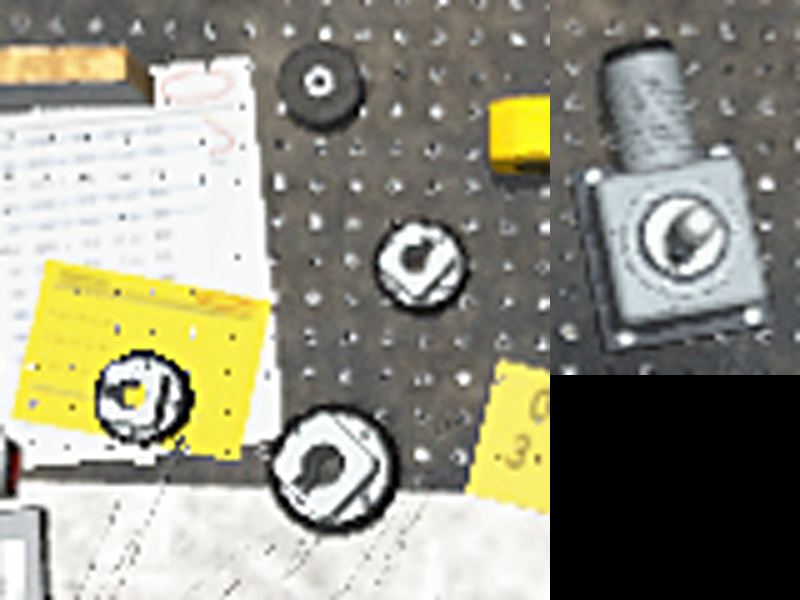

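The largest boss wheel is the one at px (207,244): its tyre is about 26 px across, against about 18 px for (169,229) and (224,203), and the plain spare has no boss. Its keyway points to the lower left in the image. Next I'll overlay models in both cameras to refine the poses.

```bash
cat > ov.py <<'E'
from h import *
import pickle
def circ(x,y,z,r): return [(x+r*np.cos(a),y+r*np.sin(a),z) for a in np.linspace(0,2*np.pi,49)]
def loc(x,y,yaw,pts):
    c,s=np.cos(yaw),np.sin(yaw); return [(x+c*p[0]-s*p[1],y+s*p[0]+c*p[1],p[2]) for p in pts]
def panel(c,ctr,polys,s=10,w=400,h=300):
    im=np.array(c["color"])[:,:,::-1].copy()
    M=np.array([[s,0,w/2-s*ctr[0]],[0,s,h/2-s*ctr[1]]],float)
    o=cv2.warpAffine(im,M,(w,h),flags=cv2.INTER_CUBIC)
    for P,col in polys:
        q=np.array([M[:,:2]@proj(c,p)+M[:,2] for p in P]);cv2.polylines(o,[np.int32(q.round())],False,col,1,cv2.LINE_AA)
    return o
R,G,B=(0,0,255),(0,255,0),(255,100,0)
def wheelp(x,y,yaw,z=0):
    b=[(20,20),(-20,20),(-20,-20),(20,-20),(20,20)]
    k=[(-9.5,5.5),(-17,5.5),(-17,-5.5),(-9.5,-5.5)]
    return [(circ(x,y,z+24,34),R),(circ(x,y,z,34),B),(loc(x,y,yaw,[(p,q,z+52) for p,q in b]),G),(circ(x,y,z+52,11),R),(loc(x,y,yaw,[(p,q,z+52) for p,q in k]),R)]
def drivep(x,y,yaw,key=None):
    P=[(circ(x,y,50,20),R),(circ(x,y,92,10),G),(circ(x,y,100,6),G),(circ(x,y,50,10),B)]
    if key is not None:
        P.append((loc(x,y,key,[(9,4.3,74),(15.5,4.3,74),(15.5,-4.3,74),(9,-4.3,74),(9,4.3,74)]),R))
        P.append((loc(x,y,key,[(15.5,4.3,74),(15.5,4.3,50),(15.5,-4.3,50),(15.5,-4.3,74)]),R))
    return P
E
cat > v1.py <<'E'
from ov import *
import sys
wx,wy,wa,dx,dy,da,ka=map(float,sys.argv[2:]);wa,da,ka=np.radians([wa,da,ka])
t=pickle.load(open("top0.pkl","rb"));s=pickle.load(open("side0.pkl","rb"))
W=(wx,wy,26);D=(dx,dy,65)
o=np.vstack([np.hstack([panel(t,proj(t,W),wheelp(wx,wy,wa)),panel(s,proj(s,W),wheelp(wx,wy,wa))]),
 np.hstack([panel(t,proj(t,D),drivep(dx,dy,da,ka)),panel(s,proj(s,D),drivep(dx,dy,da,ka))])])
cv2.imwrite("pics/"+sys.argv[1]+".png",o)
E
python3 v1.py ov1 443 83 -44 535 -292 12 192
```

```text
(no output)
```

View pics/ov1.png

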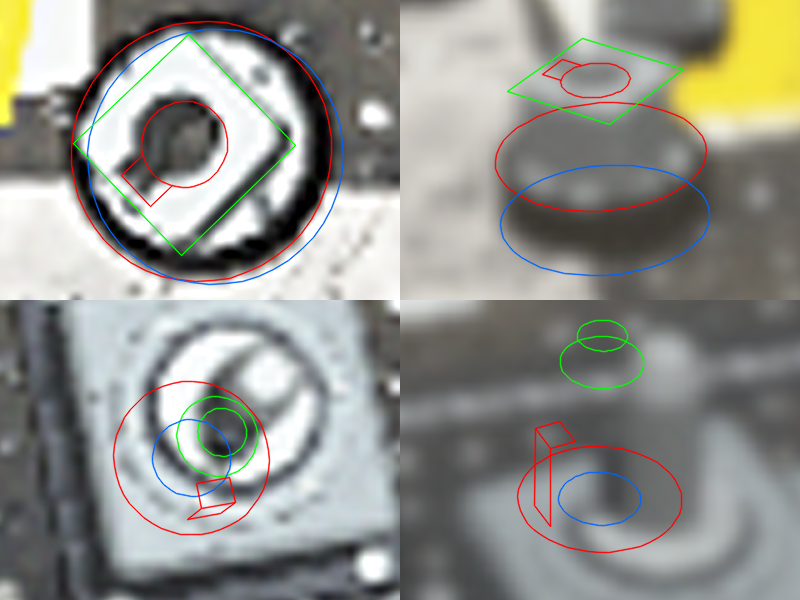

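```bash
python3 v1.py ov2 444 84.5 -42 547.5 -303.5 12 222
```

```text
(no output)
```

View pics/ov2.png

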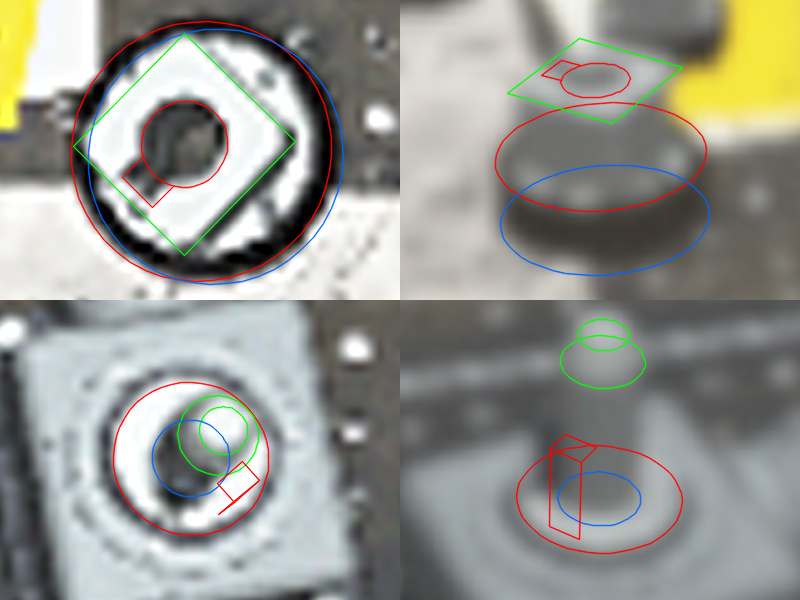

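Both poses now fit the top view: wheel (444, 84.5), yaw about -43°; drive shaft (547.5, -303.5), drive yaw about 12°. The dark blob at the lower left of the shaft suggests the key is near 150° world. Moving: turn the tool to yaw 47°, then travel towards the wheel.

Request:
carry_out(hand=0, moves=[{"slide":[0,0,0],"spin":-0.2345},{"slide":[0,0,0],"spin":-0.2345},{"slide":[0,0,0],"spin":-0.2345},{"slide":[0.092,-0.022,0],"spin":0},{"slide":[0.092,-0.022,0],"spin":0},{"slide":[0.092,-0.022,0],"spin":0},{"slide":[0.092,-0.022,0],"spin":0},{"slide":[0.092,-0.022,0],"spin":0},{"slide":[0.092,-0.022,0],"spin":0},{"slide":[0.092,-0.022,0],"spin":0},{"slide":[0.092,-0.022,0],"spin":0},{"slide":[0.092,-0.022,0],"spin":0}])

```text
t: 1.1
eef_pos: [441.3, -264.3, 214.6]
tcp_rot: [-3.141, 0.0, 0.82]
ft_force: [1.1, -0.2, -1.1]
opening: 1.001
grip_force: 0.0
```

```bash
cat > go.py <<'E'
from h import *
import sys
s=state();T=np.array(list(map(float,sys.argv[1:4])));y=s["tcp_rot"][2]
d=T-s["eef_pos"];c,n=np.cos(y),np.sin(y)
v=np.array([c*d[0]+n*d[1],n*d[0]-c*d[1],-d[2]])/400
print("t",s["t"],"pos",s["eef_pos"].round(1),"rot",s["tcp_rot"].round(4),"F",s["ft_force"].round(1),"open",round(s["opening"],3))
print("total slide",v.round(4),"rows>=",np.linalg.norm(v)*400/40)
if len(sys.argv)>4: print("spin total",-(float(sys.argv[4])-np.degrees(y))/30)
E
python3 go.py 444 84.5 130 47
```

```text
t 1.1 pos [ 441.3 -264.3  214.6] rot [-3.1414  0.      0.8199] F [ 1.1 -0.2 -1.1] open 1.001
total slide [ 0.6421 -0.5902  0.2114] rows>= 8.97362856369934
spin total -0.000822482237242402
```

Request:
carry_out(moves=[{"slide":[0.064,-0.059,0.021],"spin":0},{"slide":[0.064,-0.059,0.021],"spin":0},{"slide":[0.064,-0.059,0.021],"spin":0},{"slide":[0.064,-0.059,0.021],"spin":0},{"slide":[0.064,-0.059,0.021],"spin":0},{"slide":[0.064,-0.059,0.021],"spin":0},{"slide":[0.064,-0.059,0.021],"spin":0},{"slide":[0.064,-0.059,0.021],"spin":0},{"slide":[0.064,-0.059,0.021],"spin":0},{"slide":[0.064,-0.059,0.021],"spin":0},{"slide":[0,0,0],"spin":0},{"slide":[0,0,0],"spin":0}])

```text
t: 2.1
eef_pos: [442.5, 83.5, 130.1]
tcp_rot: [-3.141, 0.001, 0.824]
ft_force: [0.1, -0.1, -0.0]
opening: 0.999
grip_force: 0.0
```

```bash
python3 go.py 444 84.5 28 47
```

```text
t 2.1 pos [442.5  83.5 130.1] rot [-3.1408e+00  1.0000e-03  8.2370e-01] F [ 0.1 -0.1 -0. ] open 0.999
total slide [0.0045 0.0011 0.2553] rows>= 2.5535300155771337
spin total 0.006522980743777633
```

Request:
carry_out(moves=[{"slide":[0.0022,0.0006,0.05],"spin":0},{"slide":[0.0022,0.0006,0.05],"spin":0},{"slide":[0,0,0.05],"spin":0},{"slide":[0,0,0.05],"spin":0},{"slide":[0,0,0.03],"spin":0},{"slide":[0,0,0.02],"spin":0},{"slide":[0,0,0],"spin":0}])

```text
t: 2.68
eef_pos: [444.2, 82.0, 29.6]
tcp_rot: [-3.14, 0.001, 0.819]
ft_force: [0.1, -0.7, 0.3]
opening: 0.999
grip_force: 0.0
```

Request:
carry_out(hand=1, moves=[{"slide":[0,0,0],"spin":0},{"slide":[0,0,0],"spin":0},{"slide":[0,0,0],"spin":0},{"slide":[0,0,0],"spin":0},{"slide":[0,0,0],"spin":0},{"slide":[0,0,0],"spin":0},{"slide":[0,0,0],"spin":0},{"slide":[0,0,0],"spin":0}])

```text
t: 3.35
eef_pos: [444.5, 83.1, 30.7]
tcp_rot: [3.141, -0.0, 0.82]
ft_force: [0.7, -0.7, 0.2]
opening: 0.494
grip_force: 0.0
```

Request:
carry_out(moves=[{"slide":[0,0,0],"spin":0},{"slide":[0,0,0],"spin":0},{"slide":[0,0,0],"spin":0},{"slide":[0,0,0],"spin":0},{"slide":[0,0,0],"spin":0},{"slide":[0,0,0],"spin":0}])

```text
t: 3.85
eef_pos: [444.3, 83.1, 30.6]
tcp_rot: [-3.141, 0.0, 0.82]
ft_force: [-2.1, 2.9, 4.7]
opening: 0.418
grip_force: 30.0
```

Request:
carry_out(moves=[{"slide":[0,0,-0.02],"spin":0},{"slide":[0,0,-0.05],"spin":0},{"slide":[0,0,-0.06],"spin":0},{"slide":[0,0,-0.06],"spin":0},{"slide":[0,0,-0.06],"spin":0},{"slide":[0,0,-0.06],"spin":0},{"slide":[0,0,-0.06],"spin":0},{"slide":[0,0,-0.05],"spin":0},{"slide":[0,0,0],"spin":0},{"slide":[0,0,0],"spin":0}])

```text
t: 4.68
eef_pos: [444.6, 83.0, 199.2]
tcp_rot: [3.14, -0.001, 0.82]
ft_force: [0.1, 0.2, -2.8]
opening: 0.42
grip_force: 30.0
```

```bash
python3 go.py 547.5 -303.5 195 60; python3 - <<'E'
from ov import *
t=read_camera("top");s=state();print(s["grip_force"],s["joints"].round(2))
p=s["eef_pos"];pickle.dump(t,open("held.pkl","wb"))
z=p[2]-30
d=pickle.load(open("top0.pkl","rb"))
dx,dy=547.5,-303.5
o=[panel(t,proj(t,(p[0],p[1],z)),[],7),panel(read_camera("side"),proj(read_camera("side"),(p[0],p[1],z+10)),wheelp(p[0],p[1],np.radians(-43),z),6)]
o2=[panel(d,proj(d,(dx,dy,65)),drivep(dx,dy,0,np.radians(150)),15)]
s0=pickle.load(open("side0.pkl","rb"))
o2.append(panel(s0,proj(s0,(dx,dy,65)),drivep(dx,dy,0,np.radians(150)),10))
cv2.imwrite("pics/held.png",np.vstack([np.hstack(o),np.hstack(o2)]))
E
```

```text
t 4.6833 pos [444.6  83.  199.2] rot [ 3.1399e+00 -1.4000e-03  8.2020e-01] F [ 0.1  0.2 -2.8] open 0.42
total slide [-0.5311  0.8471  0.0106] rows>= 9.998556016079391
spin total -0.43354871694819913
29.96021630242467 [ 0.04  0.27  1.99 -0.    0.89  0.79]
```

View pics/held.png

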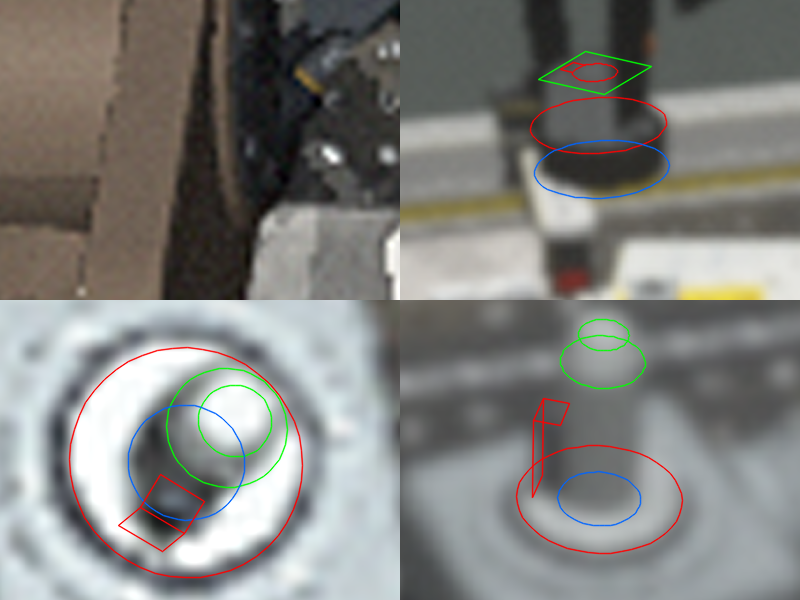

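Grip confirmed: the opening is about 40 mm, and the side view shows the wheel hanging level. The key overlay at about 150° matches the dark block at the lower left of the shaft. Travelling to above the shaft.

Request:
carry_out(moves=[{"slide":[-0.0483,0.077,0],"spin":0},{"slide":[-0.0483,0.077,0],"spin":0},{"slide":[-0.0483,0.077,0],"spin":0},{"slide":[-0.0483,0.077,0],"spin":0},{"slide":[-0.0483,0.077,0],"spin":0},{"slide":[-0.0483,0.077,0],"spin":0},{"slide":[-0.0483,0.077,0],"spin":0},{"slide":[-0.0483,0.077,0],"spin":0},{"slide":[-0.0483,0.077,0],"spin":0},{"slide":[-0.0483,0.077,0],"spin":0},{"slide":[-0.0483,0.077,0],"spin":0},{"slide":[0,0,0],"spin":0}])

```text
t: 5.83
eef_pos: [547.8, -309.0, 196.3]
tcp_rot: [-3.141, 0.001, 0.817]
ft_force: [-0.4, 0.9, -2.5]
opening: 0.416
grip_force: 30.0
```

Request:
carry_out(moves=[{"slide":[0,0,0],"spin":-0.178},{"slide":[0,0,0],"spin":-0.178},{"slide":[0,0,0],"spin":-0.178},{"slide":[0,0,0],"spin":0},{"slide":[0,0,0],"spin":0},{"slide":[0,0,0],"spin":0}])

```text
t: 6.33
eef_pos: [547.1, -303.3, 197.8]
tcp_rot: [-3.14, -0.0, 1.097]
ft_force: [0.7, -0.5, -2.3]
opening: 0.416
grip_force: 30.0
```

```bash
python3 go.py 547.8 -304 134 63; python3 - <<'E'
from ov import *
t=read_camera("top");sd=read_camera("side");s=state();p=s["eef_pos"]
z=p[2]-30.6
w=wheelp(p[0],p[1],s["tcp_rot"][2]-np.pi/2,z)
A=[panel(t,proj(t,(p[0],p[1],z+26)),[],7),panel(sd,proj(sd,(p[0],p[1],120)),w+drivep(547.8,-304,0),7)]
cv2.imwrite("pics/above.png",np.hstack(A))
E
```

```text
t 6.3333 pos [ 547.1 -303.3  197.8] rot [-3.1404e+00 -1.0000e-04  1.0968e+00] F [ 0.7 -0.5 -2.3] open 0.416
total slide [-0.0008  0.0023  0.1595] rows>= 1.5952323782011548
spin total -0.005242752388629886
```

View pics/above.png

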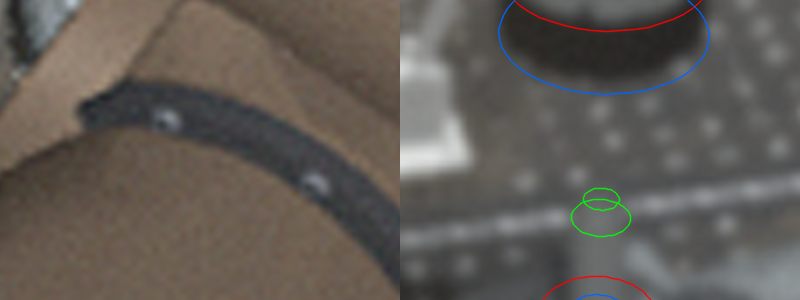

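Request:
carry_out(moves=[{"slide":[0,0.001,0.03],"spin":0},{"slide":[0,0.001,0.04],"spin":0},{"slide":[0,0,0.04],"spin":0},{"slide":[0,0,0.03],"spin":0},{"slide":[0,0,0.0175],"spin":0},{"slide":[0,0,0],"spin":0},{"slide":[0,0,0],"spin":0},{"slide":[0,0,0],"spin":0},{"slide":[0,0,0],"spin":0}])

```text
t: 7.18
eef_pos: [548.3, -304.0, 136.5]
tcp_rot: [3.14, 0.0, 1.1]
ft_force: [-0.1, -0.8, -3.3]
opening: 0.416
grip_force: 30.0
```

Request:
carry_out(moves=[{"slide":[0,0,0.005],"spin":0},{"slide":[0,0,0.005],"spin":0},{"slide":[0,0,0.005],"spin":0},{"slide":[0,0,0],"spin":0},{"slide":[0,0,0],"spin":0}])

```text
t: 7.6
eef_pos: [547.9, -303.8, 129.5]
tcp_rot: [-3.141, 0.0, 1.1]
ft_force: [-0.1, -0.2, -3.0]
opening: 0.42
grip_force: 30.0
```

Request:
carry_out(moves=[{"slide":[0,0,0.005],"spin":0},{"slide":[0,0,0.005],"spin":0},{"slide":[0,0,0],"spin":0},{"slide":[0,0,0],"spin":0}])

```text
t: 7.93
eef_pos: [547.9, -303.7, 125.5]
tcp_rot: [-3.141, 0.0, 1.1]
ft_force: [-0.2, -0.1, -2.6]
opening: 0.42
grip_force: 30.0
```

Request:
carry_out(moves=[{"slide":[0,0,0.005],"spin":0},{"slide":[0,0,0.005],"spin":0},{"slide":[0,0,0],"spin":0},{"slide":[0,0,0],"spin":0}])

```text
t: 8.27
eef_pos: [547.9, -303.8, 121.5]
tcp_rot: [-3.141, 0.0, 1.1]
ft_force: [-0.4, 0.3, -2.8]
opening: 0.417
grip_force: 30.0
```

Request:
carry_out(moves=[{"slide":[0,0,0.005],"spin":0},{"slide":[0,0,0.005],"spin":0},{"slide":[0,0,0.005],"spin":0},{"slide":[0,0,0.005],"spin":0},{"slide":[0,0,0.005],"spin":0},{"slide":[0,0,0],"spin":0},{"slide":[0,0,0],"spin":0}])

```text
t: 8.85
eef_pos: [547.9, -303.8, 111.5]
tcp_rot: [-3.141, 0.0, 1.1]
ft_force: [0.2, -0.5, -2.0]
opening: 0.419
grip_force: 30.0
```

Request:
carry_out(moves=[{"slide":[0,0,0.003],"spin":0},{"slide":[0,0,0.003],"spin":0},{"slide":[0,0,0.003],"spin":0},{"slide":[0,0,0.003],"spin":0},{"slide":[0,0,0],"spin":0},{"slide":[0,0,0],"spin":0}])

```text
t: 9.35
eef_pos: [548.0, -303.8, 106.8]
tcp_rot: [-3.141, 0.0, 1.1]
ft_force: [0.3, -0.9, -1.6]
opening: 0.416
grip_force: 30.0
```

Expected key contact is at TCP z ≈ 104.6; small steps from here.

Request:
carry_out(moves=[{"slide":[0,0,0.002],"spin":0},{"slide":[0,0,0.002],"spin":0},{"slide":[0,0,0.002],"spin":0},{"slide":[0,0,0],"spin":0}])

```text
t: 9.68
eef_pos: [548.1, -303.8, 104.5]
tcp_rot: [3.141, 0.0, 1.1]
ft_force: [-1.0, 0.3, -0.5]
opening: 0.423
grip_force: 30.0
```

Request:
carry_out(moves=[{"slide":[0,0,0.002],"spin":0},{"slide":[0,0,0.001],"spin":0},{"slide":[0,0,0],"spin":0},{"slide":[0,0,0],"spin":0}])

```text
t: 10.02
eef_pos: [548.2, -303.9, 104.0]
tcp_rot: [3.141, 0.0, 1.1]
ft_force: [-0.3, 1.2, 5.7]
opening: 0.42
grip_force: 30.0
```

Contact at z 104 with about 8 N, so the wheel rests on the key. Now searching by turning.

Request:
carry_out(moves=[{"slide":[0,0,0],"spin":-0.05},{"slide":[0,0,0],"spin":-0.05},{"slide":[0,0,0],"spin":-0.05},{"slide":[0,0,0],"spin":-0.05},{"slide":[0,0,0],"spin":0}])

```text
t: 10.43
eef_pos: [548.0, -304.0, 103.4]
tcp_rot: [3.141, 0.0, 1.206]
ft_force: [-1.2, -2.1, -1.4]
opening: 0.42
grip_force: 30.0
```

Request:
carry_out(moves=[{"slide":[0,0,0],"spin":-0.05},{"slide":[0,0,0],"spin":-0.05},{"slide":[0,0,0],"spin":0},{"slide":[0,0,0],"spin":0}])

```text
t: 10.77
eef_pos: [547.9, -303.8, 103.0]
tcp_rot: [-3.141, 0.0, 1.255]
ft_force: [0.5, -0.6, -2.9]
opening: 0.424
grip_force: 30.0
```

The force has returned to free weight and z has dropped: it is on the key. Lowering gently.

Request:
carry_out(moves=[{"slide":[0,0,0.002],"spin":0},{"slide":[0,0,0.002],"spin":0},{"slide":[0,0,0.002],"spin":0},{"slide":[0,0,0],"spin":0},{"slide":[0,0,0],"spin":0}])

```text
t: 11.18
eef_pos: [548.0, -303.8, 100.7]
tcp_rot: [-3.142, 0.0, 1.257]
ft_force: [0.0, -1.5, -2.6]
opening: 0.416
grip_force: 30.0
```

```bash
python3 -c "
from h import *
s=state();print(s['eef_pos'],s['tcp_rot'],s['ft_force'],s['moment'])"
```

```text
[ 547.96914196 -303.81667872  100.74721506] [-3.14153758e+00  2.51743967e-05  1.25660594e+00] [ 0.01082334 -1.54128211 -2.59335884] [-0.04694584 -0.04395276 -0.00049728]
```

Request:
carry_out(moves=[{"slide":[0,0,0.004],"spin":0},{"slide":[0,0,0.004],"spin":0},{"slide":[0,0,0.004],"spin":0},{"slide":[0,0,0.004],"spin":0},{"slide":[0,0,0.004],"spin":0},{"slide":[0,0,0.004],"spin":0},{"slide":[0,0,0],"spin":0},{"slide":[0,0,0],"spin":0}])

```text
t: 11.85
eef_pos: [548.0, -303.9, 91.1]
tcp_rot: [-3.141, 0.0, 1.257]
ft_force: [-0.1, -0.8, -2.8]
opening: 0.419
grip_force: 30.0
```

Request:
carry_out(moves=[{"slide":[0,0,0.004],"spin":0},{"slide":[0,0,0.004],"spin":0},{"slide":[0,0,0.004],"spin":0},{"slide":[0,0,0.004],"spin":0},{"slide":[0,0,0.002],"spin":0},{"slide":[0,0,0],"spin":0},{"slide":[0,0,0],"spin":0}])

```text
t: 12.43
eef_pos: [547.9, -303.8, 83.9]
tcp_rot: [-3.141, 0.0, 1.257]
ft_force: [1.0, -1.0, -2.4]
opening: 0.418
grip_force: 30.0
```

Request:
carry_out(moves=[{"slide":[0,0,0.002],"spin":0},{"slide":[0,0,0.002],"spin":0},{"slide":[0,0,0.002],"spin":0},{"slide":[0,0,0],"spin":0},{"slide":[0,0,0],"spin":0}])

```text
t: 12.85
eef_pos: [548.0, -303.8, 81.6]
tcp_rot: [3.142, 0.0, 1.257]
ft_force: [1.1, -1.0, -2.6]
opening: 0.418
grip_force: 30.0
```

Request:
carry_out(moves=[{"slide":[0,0,0.002],"spin":0},{"slide":[0,0,0.001],"spin":0},{"slide":[0,0,0],"spin":0},{"slide":[0,0,0],"spin":0}])

```text
t: 13.18
eef_pos: [548.0, -303.8, 80.7]
tcp_rot: [3.141, 0.0, 1.257]
ft_force: [-0.7, 0.6, 1.5]
opening: 0.419
grip_force: 30.0
```

Contact with the collar at z 80.7, as expected. Releasing.

Request:
carry_out(hand=0, moves=[{"slide":[0,0,0],"spin":0},{"slide":[0,0,0],"spin":0},{"slide":[0,0,0],"spin":0},{"slide":[0,0,0],"spin":0},{"slide":[0,0,0],"spin":0},{"slide":[0,0,0],"spin":0},{"slide":[0,0,0],"spin":0},{"slide":[0,0,0],"spin":0},{"slide":[0,0,0],"spin":0},{"slide":[0,0,0],"spin":0}])

```text
t: 14.02
eef_pos: [548.0, -303.8, 80.4]
tcp_rot: [3.142, 0.0, 1.257]
ft_force: [-0.4, -0.5, 0.4]
opening: 0.992
grip_force: 0.0
```

Request:
carry_out(moves=[{"slide":[0,0,-0.03],"spin":0},{"slide":[0,0,-0.06],"spin":0},{"slide":[0,0,-0.08],"spin":0},{"slide":[0,0,-0.08],"spin":0},{"slide":[0,0,-0.08],"spin":0},{"slide":[0,0,0],"spin":0},{"slide":[0,0,0],"spin":0},{"slide":[0,0,0],"spin":0}])

```text
t: 14.68
eef_pos: [547.7, -303.6, 212.5]
tcp_rot: [-3.141, 0.0, 1.257]
ft_force: [0.7, 0.8, 0.0]
opening: 1.002
grip_force: 0.0
```

```bash
python3 - <<'E'
from ov import *
t=read_camera("top");sd=read_camera("side");s=state();print(s["t"],s["eef_pos"])
w=wheelp(548,-303.8,1.257-np.pi/2,50)
cv2.imwrite("pics/end.png",np.hstack([panel(sd,proj(sd,(548,-304,75)),[],8),panel(sd,proj(sd,(548,-304,75)),w,8)]))
E
```

```text
14.7833 [ 547.53665462 -303.53063372  211.36871347]
```

View pics/end.png

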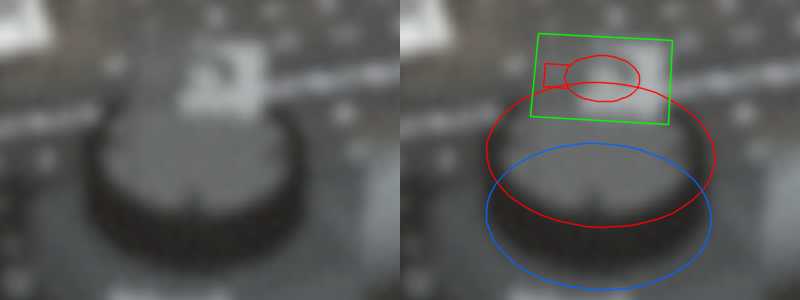

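The picture shows the wheel level and seated at collar height (tyre bottom at row ~265, with the same small bevel offset as before). The gripper is clear.

```bash
python3 -c "
from cell import job_done
print(job_done())"
```

```text
the job is handed in; nothing more can be done
None
```

The keyed feed wheel is on the shaft with its keyway over the key and home against the collar. The gripper is clear, no bystander was touched as far as I could tell, and the job was handed in at about 15 s; no verdict came back.

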